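# Gauge a rail's tenon in the sloping bench caliper

## Robot

A 7-joint arm with a two-finger parallel gripper is mounted at the origin on a cart in front of the work surface, level with it; the furniture and walls round the work are solid. World frame = base frame: x ahead of the robot, y to its left, z up, the work surface at z = 0. Lengths are in mm, angles in degrees, forces in N, time in s.
With the tool pointing down it reaches from about 425 to 1025 mm from the base axis. Payload 9.4 kg.
Tool frame: the origin (TCP) lies on the centre line of the jaws, within the pads' length; the fingertips stand 8 mm ahead of it and the grasp point (between the pads) lies 11 mm behind it; z points along the fingers, y is the line along which they close (so a half turn about z gives the same grasp; the last joint's range is limited). The gripper opens to 85 mm and grips with 20 to 120 N. Pads are 22 mm wide; open, the fingers measure 114 mm over their backs; the gripper's body (76 mm by 85 mm) begins 54 mm behind the grasp point. The pads swing forward as they close: fully open they stand 13 mm farther back than shut.
Start: joints at [-78.363, 34.337, -0.143, 91.639, 0.103, 54.024, -4.572], TCP at [200.222, 696.804, 239.275] pointing down, gripper open.
Joint ranges: [-147.43, 147.43], [-19.82, 112.94], [-74.19, 73.91], [6.32, 146.72], [-59.91, 239.91], [6.04, 106.73], [-150.56, 150.56]. Speed limits (degrees/s): [127.2, 127.2, 172.46, 172.46, 180, 180, 180].

## Interface

Orientations are given as [roll, pitch, yaw] about the fixed x, y, z axes, in that order (R = Rz(yaw) Ry(pitch) Rx(roll)).
In Python, from plant import sensors, viewer, close_job gives the robot as it stands.
- The arm moves only by the tool drive_tool, never from a script. Its argument "rows" is text: rows parted by semicolons, each of 7 numbers parted by spaces: the turn, a rotation vector about the tool's x, y, z in degrees, then the shift along the tool's x, y, z in mm, then the closure, from 0 (fully open) to 1 (shut). A call has 1 to 20 rows; each row is the pose to reach, as a shift and turn from the pose commanded when the call began, along the tool's axes at that moment; what a row does not reach only later rows make up. A row lasts 1/8 s, in which the tool goes at most 62.5 mm and 10.7 degrees, less where a joint would pass 70% of its speed; a pose out of reach is approached as far as the arm can. A call with a gripper value outside its range is refused whole. The fingers move at their own pace and stop on an object; "squeeze" is the grip in N (left out, the last holds). Time passes only in rows, so rows that repeat a pose let the fingers close. It gives the time, the measured TCP pose, the force, the opening and the grip force at its end, in the units of the state.
- sensors.read_state(): the state, without advancing time (a new reading comes with each control period).
- viewer.snapshot(name): name is "scene" or "side" or "wrist"; returns a dict with "image" (384x512x3 uint8, red, green, blue), "fx", "fy", "cx", "cy" (pixels), "world_to_cam" (4x4, takes a point from world to camera coordinates); the wrist camera has in their place "tool_from_camera" (4x4, takes a point from camera to tool coordinates, whose origin is the TCP and whose axes are the flange's). Camera axes: x right, y down, z forward; pixel columns grow to the right and rows downward; lengths in mm; the calibration is good to about 2 mm. A picture is of the moment at which its call begins: read the wrist's pose just before it. There is no depth.
- close_job(): hands the job in; it is judged then, once.
The state is a dict: "t": time; "joints": joint angles; "dq": joint speeds; "joint_efforts": joint torques, N m; "ee_pos": TCP position; "tool_rot": TCP orientation; "ft_force": force on the tool from outside, world axes, zero at the start; "wrist_torque": the same for the moment, N m; "width": finger opening in mm; "grip_force": force on a finger pad.
Only numpy, scipy, OpenCV 4.12 (cv2) and the standard library are available. Lean on these libraries where they do the work, as an engineer would, in place of code of your own. Each camera call takes 0.05 s, during which the arm holds its last target. There are 200 camera calls.

## Task

Gauge the tenon of the short wooden rail in the bench caliper: open the closed jaws, lay the rail flat on the sloping plate with the end of its tenon resting on the caliper's beam between the open jaws, and let go of it. Then slide the jaw gently shut on the tenon until the dial's needle stands between the two limit markers, never pressing the sprung anvil right back to its stop, and leave the rail held like that with your hand off. Leave the sanding block, the combination square and the pencil where they lie.

Things in the scene. Friction and masses are not known exactly. Their poses are not given: they have to be found in the camera images.
- gauge_stand: fixed plywood stand, 176 mm deep (x), 214 mm wide (y), carrying a sloping 200 x 218 mm smooth grey-painted plate that slopes up and away from the robot at 35 degrees to the bench, with a steel bench caliper along its lower part. Origin: centre of its underside on the bench, x level and away from the robot, z up. Its top edge is 148 mm high.
- caliper: the caliper on the plate, fixed to the stand. x runs up the slope, y along the beam to the left, z out of the plate. Origin: on the plate's face at the beam's upper edge, level with the anvil's face at rest, 55 mm above the bench. The beam (x -22 to 0, z 0 to 14 mm) is the ledge the work rests on, at x = 0. The plate spans x -38 to 162, y -118 to 100 mm, its face at z = 0.
- fixed_head (a point): top of the caliper's fixed head, a steel block at the left end of the beam (caliper x -22 to 32, y 15 to 41, z 0 to 28 mm; this point at x 5, y 28, z 28 mm). The sprung anvil sticks out of its right side. The flat faces of anvil and sliding jaw look at each other along y; each spans x 4 to 28 and z 3 to 21 mm.
- dial (a point): middle of the dial's face, 48 mm across, left of the fixed head (caliper x 16, y 72, z 25 mm), facing out of the plate. The needle turns clockwise 17 degrees per mm of anvil travel: at rest it points 69 degrees to the left of straight up the slope, at 4 mm straight up. Two dark limit markers on the rim stand at 2 and 6 mm, 34 degrees either side of straight up.
- jaw (a joint): opening of the sliding jaw in m, from its face to the anvil's face at rest (the jaw's face lies at caliper y = -value): 0 shut, 0.070 fully open; starts nearly shut. The slide is stiff (10 N to move it) and stays where it is left, even against the anvil's spring.
- jaw_tab (a point): top centre of the thumb tab on the jaw's carriage, by which the jaw is pinched or pushed: a dark block 12 mm thick along the beam (y), 24 mm along x, standing 34 mm out of the carriage along the caliper's z (carriage top at z 26, tab top at z 60 mm). This point is at caliper x = -13 mm and 30 mm to the right (-y) of the jaw's face.
- anvil (a joint): how far the sprung anvil is pushed in (to the left), in m: 0 at rest, 0.008 at its stop. The spring pushes back with 1 N at first plus 0.8 N per mm. With a part between the jaws, jaw value + anvil value = the part's width (30 mm for the tenon). The middle between the limit markers is 4 mm.
- rail: the workpiece, a short wooden rail lying flat, 24 mm thick: a body 110 mm long (its x) and 48 mm wide (y), and a tenon 38 mm long, 30 mm wide and as thick, out of its -x end. Origin: centre of the body's underside, 93 mm from the tenon's end; z up. About 0.1 kg. Laid on the plate, tenon downhill and x up the slope, it slides down to the beam by itself when let go.
- tenon_end (a point): middle of the lower edge of the tenon's end face (rail x = -93 mm, underside).
- sanding_block: bystander: a cork sanding block, 62 x 112 x 29 mm, origin at the centre of its underside, long side along its y.
- combo_square: bystander: a combination square lying flat, 69 x 300 x 32 mm, origin at the centre of its underside, blade along its y.
- pencil: bystander: a flat carpenter's pencil, 145 mm long, 10 x 14 mm, origin at the centre of its underside, long side along its y.

How it is judged:
By the outcome, as a careful person would: the job done as asked, in the order asked, and still so for the second after the job is handed in, with the robot touching nothing.
It also fails if it takes over 67 s, if anything falls off the work surface, if the arm or the gripper's body presses on something with over 40 N, if the wrist force passes 120 N, or if a joint passes its speed limit or range.

## Working session

There is one attempt and no reset: what is moved stays moved. The work goes in short steps, Python scripts to look and compute and a tool call to move; the robot and the scene stay as the last step left them, time stands still between calls to the robot, and variables do not carry over. Pictures are saved under pics/ and viewed, at most 10 in all, crops included, and the job is handed in when it is done.

Besides the shell and the picture viewer there is one more tool, called after "Emit:" as name(argument=value, ...) on one line, values as JSON. drive_tool: Moves the arm, as the interface text tells. Its arguments: {"type":"object","properties":{"rows":{"type":"string"},"squeeze":{"type":"number"}},"required":["rows"]}

```bash
mkdir -p pics; ls; cat > h.py <<'E'
import numpy as np, cv2, json
from plant import sensors, viewer
from scipy.spatial.transform import Rotation as R
def tool():
    s=sensors.read_state(); return s, R.from_euler('xyz',s['tool_rot'],degrees=True).as_matrix(), np.array(s['ee_pos'])
E
python3 - <<'E'
from h import *
s,Rt,p=tool(); print(s)
ims=[]
for n in ("scene","side"):
    v=viewer.snapshot(n); cv2.imwrite(f'pics/{n}0.png',v['image'][:,:,::-1])
    np.savez(f'pics/{n}0.npz',**v)
    ims.append(v['image'][:,:,::-1]); print(n,v['fx'],v['cx'],np.round(v['world_to_cam'],3).tolist())
E
```

```text
pics
{'t': 0.0, 'joints': array([-78.36398184,  34.38705214,  -0.14412759,  91.68014549,
         0.1043903 ,  54.0250334 ,  -4.57259436]), 'dq': array([-0.02075178, -0.04228284, -0.02726792, -0.0375345 ,  0.01929862,
        0.04551879,  0.0575705 ]), 'joint_efforts': array([ 1.79877716e-04, -7.76446152e+01,  1.56509388e+00, -2.58019799e+01,
        1.23124736e-02,  8.83961358e-03,  1.81152723e-05]), 'ee_pos': array([200.11943626, 696.35551893, 238.39029389]), 'tool_rot': array([-1.79908426e+02,  1.03145018e-02,  1.63971791e+02]), 'ft_force': array([ 0.34439046, -0.57596602,  0.31465525]), 'wrist_torque': array([-0.0175511 , -0.02121981,  0.00031826]), 'grip_force': 0.0, 'width': 85.761995349102}
scene 371.51121284446276 257.18539657024394 [[0.806, -0.592, 0.0, -473.165], [-0.413, -0.563, -0.716, 204.892], [0.424, 0.577, -0.698, 783.904], [0.0, 0.0, 0.0, 1.0]]
side 399.50075050693994 258.4944229042887 [[0.925, -0.38, -0.016, -513.167], [-0.254, -0.585, -0.77, 114.091], [0.284, 0.716, -0.638, 849.171], [0.0, 0.0, 0.0, 1.0]]
```

```bash
python3 - <<'E'
import cv2,numpy as np
a=cv2.imread('pics/scene0.png');b=cv2.imread('pics/side0.png')
for n,i in(('a',a),('b',b)):
    cv2.imwrite(f'pics/{n}_big.png',cv2.resize(i,(800,600),interpolation=cv2.INTER_CUBIC))
E
```

```text
(no output)
```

View pics/a_big.png

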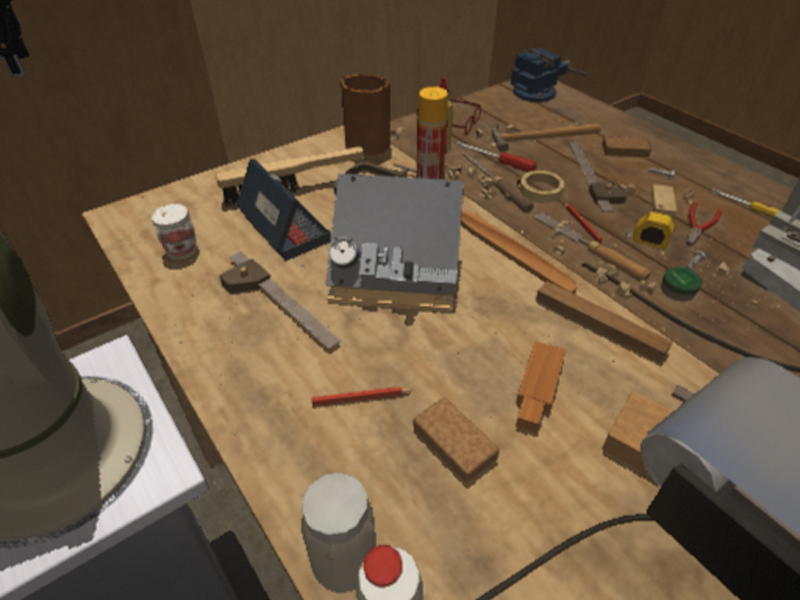

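View pics/b_big.png

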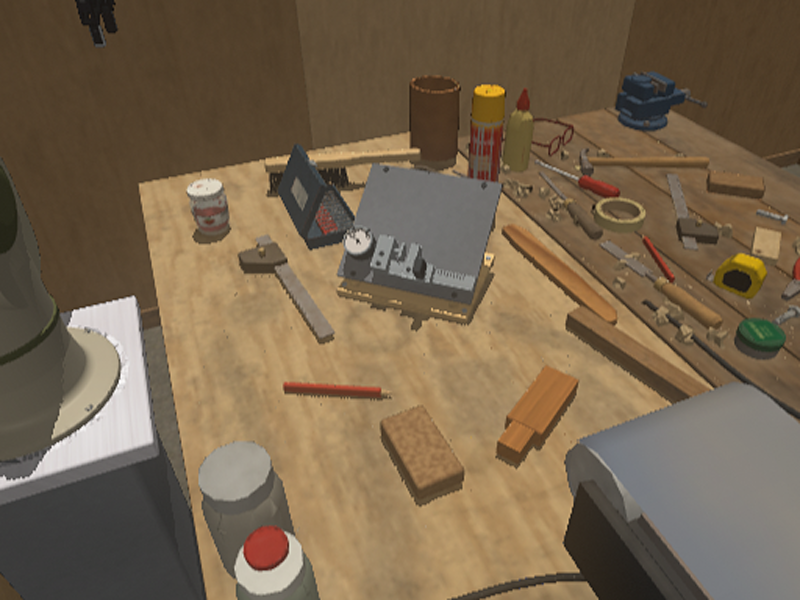

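The scene view shows the stand at about (395,245), the rail at (540,385), the pencil at (360,396), the block at (455,438) and the square at (280,290). The side view shows the same things, with the rail at (538,412). I'll enlarge both.

```bash
python3 - <<'E'
import cv2,numpy as np
a=cv2.imread('pics/scene0.png');b=cv2.imread('pics/side0.png')
def c(i,x,y): # crop 100x75 -> 400x300... 4x
    return cv2.resize(i[y:y+75,x:x+100],(400,300),interpolation=cv2.INTER_CUBIC)
# origins
cv2.imwrite('pics/crops.png',np.vstack([np.hstack([c(a,298,208),c(b,290,226)]),np.hstack([c(a,203,125),c(b,212,135)])]))
E
```

```text
(no output)
```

View pics/crops.png

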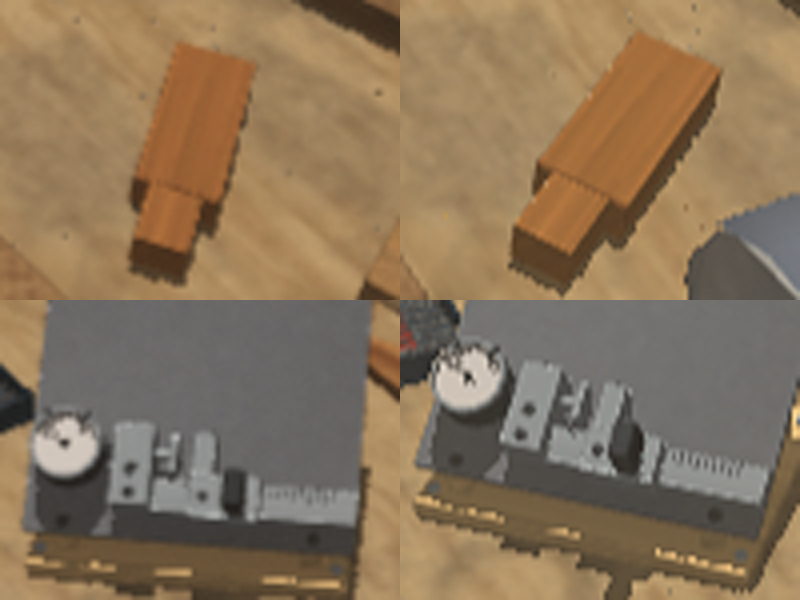

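The crops show the rail's top face corners, its tenon pointing towards the robot, plus the plate corners, dial and fixed head. I'll fit both models to both views.

```bash
cat > fit.py <<'E'
from h import *
from scipy.optimize import least_squares
V={n:dict(np.load(f'pics/{n}0.npz')) for n in('scene','side')}
def proj(v,P):
    P=np.c_[P,np.ones(len(P))]@v['world_to_cam'].T
    return np.c_[v['fx']*P[:,0]/P[:,2]+v['cx'],v['fy']*P[:,1]/P[:,2]+v['cy']]
def px(pts,ox,oy): return np.array(pts,float)/4+[ox-.4,oy-.4]
T=24
railP=np.array([[55,24,T],[55,-24,T],[-55,-24,T],[-55,24,T],[-93,15,T],[-93,-15,T]],float)
rs=px([(178,43),(255,66),(212,203),(137,180),(133,235),(184,250)],298,208)
rb=px([(238,34),(320,70),(224,206),(139,160),(114,228),(170,255)],290,226)
calP=np.array([[-38,100,0],[-38,-118,0],[16,72,25],[32,41,28],[32,15,28],[-22,15,28],[-22,41,28],[162,100,0],[162,-118,0]],float)
cs=np.r_[px([(25,230),(357,250),(65,143),(117,124),(154,124),(149,205),(108,203)],203,125),np.array([(341,176),(463,179)])*.64-.2]
cb=np.r_[px([(15,167),(362,238),(67,76),(125,60),(164,68),(141,150),(103,142)],212,135),np.array([(372,165),(501,184)])*.64-.2]
t=np.radians(35);TL=np.array([[np.cos(t),0,-np.sin(t)],[0,1,0],[np.sin(t),0,np.cos(t)]])
def Rz(a): return R.from_euler('z',a,degrees=True).as_matrix()
def fit(P,a,b,x0,M,names=('scene','side')):
    f=lambda x:np.r_[tuple((proj(V[n],P@(Rz(x[3])@M).T+x[:3])-q).ravel() for n,q in zip(names,(a,b)))]
    r=least_squares(f,x0,loss='soft_l1'); return r.x,f(r.x).reshape(-1,2)
if __name__=='__main__':
    for n in V: w=V[n]['world_to_cam']; print(n,-w[:3,:3].T@w[:3,3])
    for P,a,b,x0,M in((railP,rs,rb,[500,-200,0,0],np.eye(3)),(calP,cs,cb,[700,100,55,0],TL)):
        x,r=fit(P,a,b,x0,M); print(np.round(x,1)); print(np.round(r,1).tolist())
        for n,q in(('scene',a),('side',b)):
            print(n,np.round(fit(P,q,q,x0,M,(n,))[0],1))
E
python3 fit.py
```

```text
scene [ 133.30051997 -616.96697295  694.22952113]
side [ 262.5587954  -736.50532017  621.3458516 ]
[ 625.8 -299.6  -10.7   31.5]
[[-0.4, -0.3], [-0.1, -0.5], [1.2, 0.1], [-1.2, -0.8], [-0.5, -0.1], [0.4, 0.5], [-0.1, -0.1], [0.6, 0.4], [0.4, 1.0], [-0.7, 1.1], [-0.1, -1.0], [0.1, -0.2]]
scene [ 634.9 -294.4  -24.3   31.2]
side [ 627.3 -297.3  -13.3   31.7]
[552.   -4.4  50.4  48.2]
[[-0.3, 0.1], [-0.5, 0.5], [0.7, 0.1], [-0.0, -0.7], [0.7, -0.1], [0.1, 0.0], [0.3, -0.1], [-2.0, -1.5], [-0.3, 0.7], [0.2, -0.3], [-0.9, -0.4], [1.0, 0.7], [-0.0, 0.3], [0.3, 0.2], [0.0, 0.6], [-0.7, 0.6], [-0.1, -1.0], [0.3, -0.6]]
scene [552.6  -3.7  49.4  48.1]
side [552.4  -3.2  49.7  48.3]
```

```bash
cat >> h.py <<'E'
def go(pos,rot):
    """turn (tool rotvec deg) and shift (tool axes) to reach pos, rot matrix"""
    s,Rt,p=tool(); 
    return np.round(R.from_matrix(Rt.T@rot).as_rotvec(degrees=True),1), np.round(Rt.T@(np.array(pos)-p),1)
def eul(*e): return R.from_euler('xyz',e,degrees=True).as_matrix()
E
python3 - <<'E'
from h import *
v=viewer.snapshot('wrist'); print(v['fx'],v['cx'],np.round(v['tool_from_camera'],3).tolist())
print(go((540,-30,270),eul(180,0,48)))
import fit as F
from scipy.optimize import least_squares
for P,a,b,x0,M,z in((F.railP,F.rs,F.rb,[625,-300,0],np.eye(3),0),(F.calP,F.cs,F.cb,[552,0,45],F.TL,55)):
    f=lambda x:np.r_[tuple((F.proj(F.V[n],P@(F.Rz(x[2])@M).T+[x[0],x[1],z])-q).ravel() for n,q in(('scene',a),('side',b)))]
    r=least_squares(f,x0,loss='soft_l1');print(r.x,abs(r.fun).max())
E
```

```text
284.16559876194043 252.56057762006662 [[-0.001, -0.955, -0.298, 76.167], [1.0, -0.0, -0.001, -0.763], [0.001, -0.298, 0.955, -134.94], [0.0, 0.0, 0.0, 1.0]]
(array([-0.00e+00,  1.00e-01,  1.16e+02]), array([-527.3, -604.4,  -30.6]))
[ 619.59398758 -305.5735928    31.67679707] 2.1989227098958963
[549.43145484  -9.56249431  48.23516408] 1.9693006727140983
```

Emit:
drive_tool(rows="0 0 116 -527 -604 -31 0; 0 0 116 -527 -604 -31 0; 0 0 116 -527 -604 -31 0; 0 0 116 -527 -604 -31 0; 0 0 116 -527 -604 -31 0; 0 0 116 -527 -604 -31 0; 0 0 116 -527 -604 -31 0; 0 0 116 -527 -604 -31 0; 0 0 116 -527 -604 -31 0; 0 0 116 -527 -604 -31 0; 0 0 116 -527 -604 -31 0; 0 0 116 -527 -604 -31 0; 0 0 116 -527 -604 -31 0; 0 0 116 -527 -604 -31 0; 0 0 116 -527 -604 -31 0; 0 0 116 -527 -604 -31 0; 0 0 116 -527 -604 -31 0")

```text
t: 2.28
ee_pos: [539.7, -27.9, 270.3]
tool_rot: [-180.0, -0.0, 48.1]
ft_force: [-0.1, 0.8, 0.5]
width: 85.6
grip_force: 0.0
```

```bash
cat >> h.py <<'E'
def wrist(name):
    s,Rt,p=tool(); v=viewer.snapshot('wrist'); T=np.eye(4);T[:3,:3]=Rt;T[:3,3]=p
    v['world_to_cam']=np.linalg.inv(T@v.pop('tool_from_camera'))
    np.savez(f'pics/{name}.npz',**v); cv2.imwrite(f'pics/{name}.png',v['image'][:,:,::-1]); return v
E
python3 - <<'E'
from h import *
wrist('w1'); s=tool()[0]; print(s['ee_pos'],s['tool_rot'],s['t'])
cv2.imwrite('pics/w1b.png',cv2.resize(cv2.imread('pics/w1.png'),(800,600),interpolation=cv2.INTER_CUBIC))
print(go((580,-330,250),eul(180,0,31.6)))
E
```

```text
[539.74194096 -28.09668119 270.3135422 ] [-1.79983555e+02 -1.08889436e-02  4.80755927e+01] 2.325
(array([-0. , -0. , 16.5]), array([-197.7,  231.7,   20.2]))
```

View pics/w1b.png

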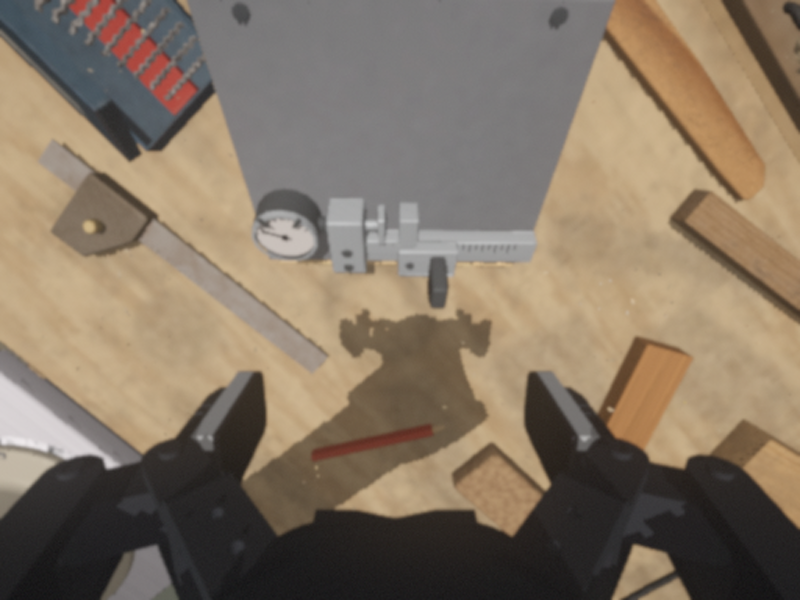

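The wrist view shows the dial's centre at (287,236), the head's top corners at (329,199), (364,199), (364,272) and (330,272), and the tab at about (438,285). The jaw is open about 10 mm. I'll move to the rail view.

Emit:
drive_tool(rows="0 0 16.5 -198 232 20 0; 0 0 16.5 -198 232 20 0; 0 0 16.5 -198 232 20 0; 0 0 16.5 -198 232 20 0; 0 0 16.5 -198 232 20 0; 0 0 16.5 -198 232 20 0; 0 0 16.5 -198 232 20 0; 0 0 16.5 -198 232 20 0")

```text
t: 3.32
ee_pos: [580.3, -329.5, 250.2]
tool_rot: [-179.9, -0.0, 31.6]
ft_force: [0.6, -0.4, 0.6]
width: 85.7
grip_force: 0.0
```

```bash
python3 - <<'E'
from h import *
wrist('w2'); s=tool()[0]; print(s['ee_pos'],s['tool_rot'],s['t'])
cv2.imwrite('pics/w2b.png',cv2.resize(cv2.imread('pics/w2.png'),(800,600),interpolation=cv2.INTER_CUBIC))
E
```

```text
[ 580.29694853 -329.65645367  250.3909493 ] [-1.79965900e+02 -3.80248896e-02  3.16127985e+01] 3.375
```

View pics/w2b.png

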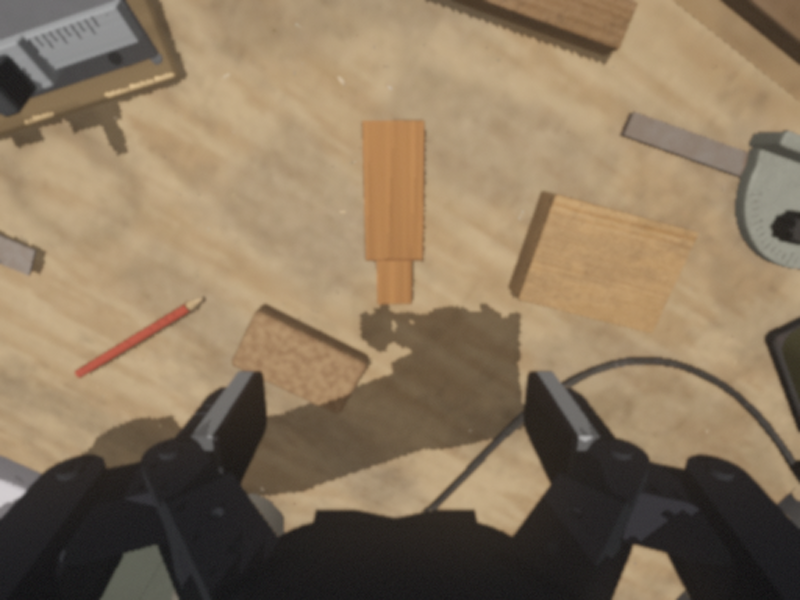

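The rail's top corners are at (363,121), (424,120), (423,260) and (366,260), and its tenon end at (378,303) and (410,303). Now a joint fit of all views.

```bash
cat > fit2.py <<'E'
import fit as F
from h import *
from scipy.optimize import least_squares
for n in('w1','w2'): F.V[n]=dict(np.load(f'pics/{n}.npz'))
q=lambda l:np.array(l,float)*.64-.2
rw=q([(363,121),(424,120),(423,260),(366,260),(378,303),(410,303)])
cw=q([(287,236),(329,199),(364,199),(364,272),(330,272)])
def run(obs,x0,M):
    f=lambda x:np.r_[tuple((F.proj(F.V[n],P@(F.Rz(x[3])@M).T+x[:3])-a).ravel() for n,P,a in obs)]
    r=least_squares(f,x0,loss='soft_l1');print(np.round(r.x,1),np.round(r.fun.reshape(-1,2)[-len(obs[-1][1]):],1).tolist(),abs(r.fun).max());return r.x
I=np.eye(3);x0=[620,-305,0,31]
run([('scene',F.railP,F.rs),('side',F.railP,F.rb),('w2',F.railP,rw)],x0,I)
run([('w2',F.railP,rw)],x0,I)
x0=[550,-8,55,48];o=('w1',F.calP[2:7],cw)
run([('scene',F.calP,F.cs),('side',F.calP,F.cb),o],x0,F.TL)
run([o],x0,F.TL)
E
python3 fit2.py
```

```text
[ 6.190e+02 -3.057e+02 -5.000e-01  3.170e+01] [[-0.4, -1.2], [0.9, -0.7], [0.1, -0.0], [-0.2, 0.1], [-0.6, 0.2], [1.3, 0.1]] 2.0216837364031335
[ 618.  -306.    -4.5   31.8] [[-0.4, -0.1], [0.4, 0.3], [-0.2, -0.0], [-0.1, 0.1], [-0.5, -0.1], [1.1, -0.2]] 1.1020359748419537
[549.7  -7.7  53.5  48. ] [[0.2, -2.5], [-1.4, 12.5], [0.1, 12.6], [2.5, -1.8], [3.2, -1.8]] 12.551770389879067
[548.9  -8.6  58.9  45.2] [[-1.0, -3.8], [-1.6, 12.5], [0.3, 13.7], [0.9, -0.4], [1.3, -1.5]] 13.678947301038875
```

```bash
cat > c2.py <<'E'
from fit2 import *
print('--')
P=F.calP[[2,5,6]];o=('w1',P,cw[[0,3,4]])
x=run([('scene',F.calP,F.cs),('side',F.calP,F.cb),o],x0,F.TL)
run([o],[*x],F.TL)
Rc=F.Rz(x[3])@F.TL
pr=F.proj(F.V['w1'],np.array([[-25,-34,60],[-25,-46,60],[-1,-34,60],[-1,-46,60],[0,-10,28],[162,100,0]])@Rc.T+x[:3])
print(np.round((pr+.2)/.64))
E
python3 c2.py | sed -n '/--/,$p'; python3 - <<'E'
from h import *
print(go((619,-305.5,60),eul(180,0,31.7)))
E
```

```text
--
[548.5  -9.2  54.9  47.9] [[0.2, -0.8], [2.5, -0.1], [3.2, -0.1]] 3.2222262598884583
[542.   -9.9  39.3  47. ] [[-0.2, -0.1], [-0.5, 0.2], [1.1, -0.1]] 1.0972285961929629
[[432. 307.]
 [448. 307.]
 [434. 287.]
 [451. 287.]
 [400. 253.]
 [183.  -8.]]
(array([-0. , -0. , -0.1]), array([ 45.5,  -0.2, 190.4]))
```

```bash
cat >> h.py <<'E'
C0=np.array([548.5,-9.2,55.]); t_=np.radians(35)
RC=R.from_euler('z',47.9,degrees=True).as_matrix()@np.array([[np.cos(t_),0,-np.sin(t_)],[0,1,0],[np.sin(t_),0,np.cos(t_)]])
RT=RC@np.diag([1,-1,-1])
def cal(x,y,z): return C0+RC@np.array([x,y,z])
def incal(): 
    s,Rt,p=tool(); return np.round(RC.T@(p-C0),1), np.round(R.from_matrix(RT.T@Rt).as_rotvec(degrees=True),1)
E
python3 - <<'E'
from h import *
print(cal(-13,-38,110),go(cal(-13,-38,110),RT),R.from_matrix(RT).as_euler('xyz',degrees=True))
E
```

```text
[527.25622439 -89.39127933 137.6502312 ] (array([  4.9,  34.7, -15.8]), array([  80.7, -232.3,  112.9])) [180.  -35.   47.9]
```

Emit:
drive_tool(rows="4.9 34.7 -15.8 81 -232 60 0.4; 4.9 34.7 -15.8 81 -232 60 0.4; 4.9 34.7 -15.8 81 -232 60 0.4; 4.9 34.7 -15.8 81 -232 80 0.4; 4.9 34.7 -15.8 81 -232 113 0.4; 4.9 34.7 -15.8 81 -232 113 0.4; 4.9 34.7 -15.8 81 -232 113 0.4; 4.9 34.7 -15.8 81 -232 113 0.4")

```text
t: 4.38
ee_pos: [527.3, -91.1, 137.1]
tool_rot: [-180.0, -35.0, 47.8]
ft_force: [-0.1, -0.4, 0.8]
width: 51.1
grip_force: 0.0
```

```bash
python3 - <<'E'
from h import *
v=wrist('w3'); print(incal(),tool()[0]['width'])
cv2.imwrite('pics/w3b.png',cv2.resize(cv2.imread('pics/w3.png'),(800,600),interpolation=cv2.INTER_CUBIC))
import fit as F
print(np.round((F.proj(v,np.array([cal(-25,-34,60),cal(-25,-46,60),cal(-1,-34,60),cal(-1,-46,60),cal(16,72,25),cal(32,15,28),cal(-22,15,28)]))+.2)/.64).tolist())
E
```

```text
(array([-14.2, -39.7, 110.4]), array([-0.1, -0.1,  0.1])) 50.92858428966028
[[383.0, 351.0], [409.0, 351.0], [382.0, 301.0], [409.0, 301.0], [173.0, 248.0], [283.0, 216.0], [291.0, 320.0]]
```

View pics/w3b.png

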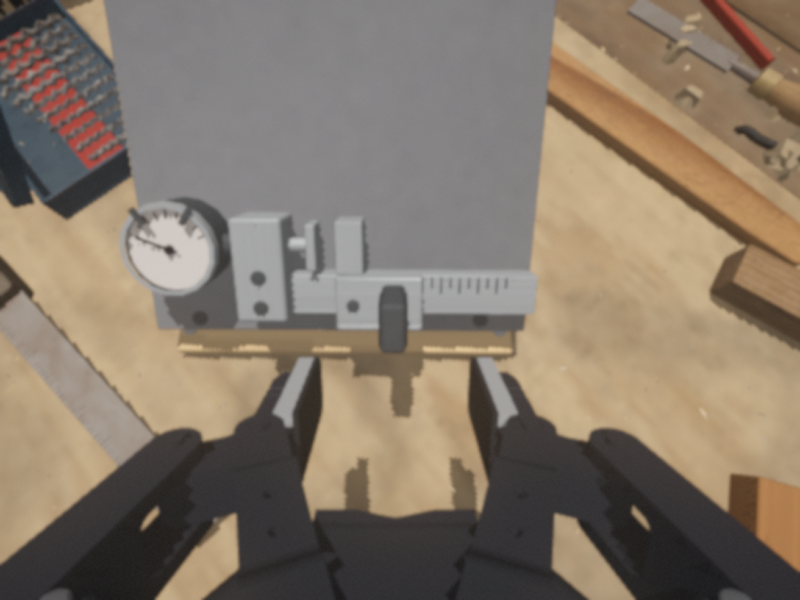

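The tab's top face spans (379–406, 300–352), within 2 mm of the prediction. I'll descend and pinch it.

Emit:
drive_tool(rows="0 0 0 1 -1 50 0.4; 0 0 0 1 -1 66 0.4; 0 0 0 1 -1 66 0.4; 0 0 0 1 -1 66 0.8; 0 0 0 1 -1 66 1; 0 0 0 1 -1 66 1; 0 0 0 1 -1 66 1; 0 0 0 1 -1 66 1; 0 0 0 1 -1 66 1", squeeze=50)

```text
t: 5.55
ee_pos: [558.0, -73.0, 99.6]
tool_rot: [-177.9, -34.4, 47.9]
ft_force: [-9.5, 2.6, 7.6]
width: 10.3
grip_force: 49.6
```

```bash
python3 - <<'E'
from h import *
s=tool()[0];print(incal(),s['joints'],s['ft_force'],s['width'],s['grip_force'])
a=wrist('w4')['image'];b=viewer.snapshot('side')['image']
cv2.imwrite('pics/w4b.png',np.hstack([cv2.resize(a[120:300,100:400],(500,300)),cv2.resize(b[120:240,220:340],(300,300))])[:,:,::-1])
E
```

```text
(array([ -8. , -49.8,  60. ]), array([ 2.1, -0.6,  0. ])) [ 46.50653679  43.32956347 -40.50586298 127.95300583 -59.84282295
   6.33807733  35.40666629] [-9.52369233  2.59135799  7.63497364] 10.302292135234966 49.59884055890143
```

View pics/w4b.png

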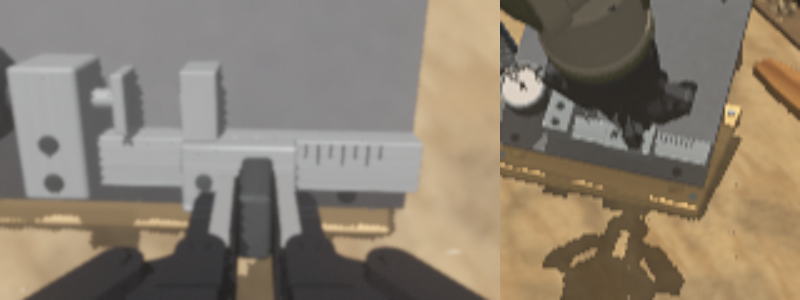

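The drive ran into joint limits (j5 and j6) before reaching depth. The 35° tilt isn't reachable this close, and the jaw has been pinched open part-way. I'll release, back off and use a steeper tool pitch.

Emit:
drive_tool(rows="0 0 0 0 0 0 0.6; 0 0 0 0 0 0 0.5; 0 0 0 0 0 0 0.4; 0 0 0 0 0 -40 0.4; 0 0 0 0 0 -60 0.4; 0 -12 0 0 0 -60 0.4; 0 -25 0 0 0 -60 0.4; 0 -25 0 0 0 -60 0.4; 0 -25 0 0 0 -60 0.4; 0 -25 0 0 0 -60 0.4")

```text
t: 6.9
ee_pos: [542.0, -98.5, 148.6]
tool_rot: [-178.6, -9.4, 49.0]
ft_force: [0.3, 0.6, -0.6]
width: 51.3
grip_force: 0.0
```

```bash
python3 - <<'E'
from h import *
s=tool()[0];print(incal(),s['joints'],s['tool_rot'],s['width'])
a=wrist('w5')['image']
cv2.imwrite('pics/w5b.png',cv2.resize(a,(800,600))[:,:,::-1])
print(go(cal(-13,-50,105),RC@np.diag([1,-1,-1])@eul(0,-25,0)))
import fit as F
v=dict(np.load('pics/w5.npz'))
print(np.round((F.proj(v,np.array([cal(-25,-44,60),cal(-25,-56,60),cal(-1,-44,60),cal(-1,-56,60),cal(32,15,28),cal(-22,15,28)]))+.2)/.64).tolist())
E
```

```text
(array([ -4.2, -55.1, 117.2]), array([  1.8, -25.6,  -0.7])) [  3.00615082  29.38992261   9.12244244 122.09898917 -28.90966362
  28.33614925  -4.54590466] [-178.59798      -9.37169291   48.99419599] 51.257432596321834
(array([-1.6,  0.6,  0.9]), array([-0.7, -4.9, 14.8]))
[[374.0, 308.0], [400.0, 309.0], [373.0, 269.0], [401.0, 269.0], [240.0, 160.0], [265.0, 257.0]]
```

View pics/w5b.png

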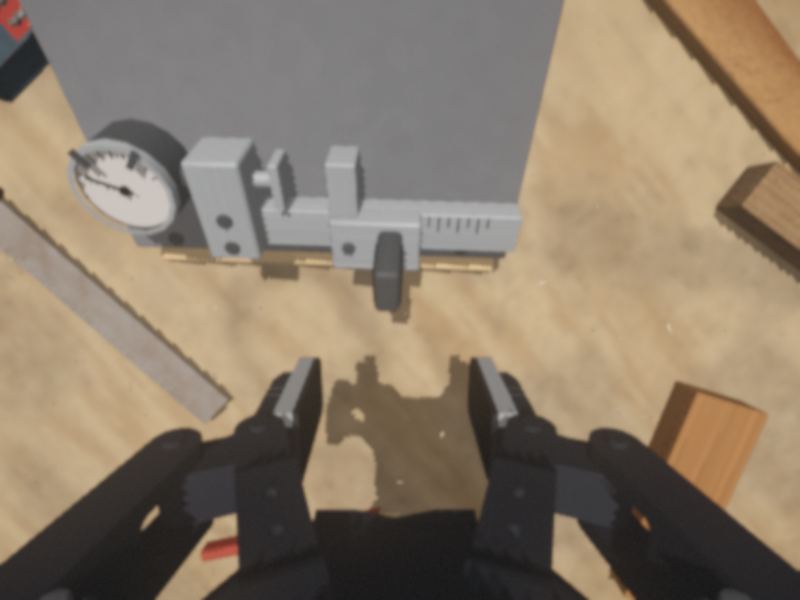

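The tab's top is at about (388,290), so the jaw is open about 20 mm. I'll compute the descent.

```bash
cat >> h.py <<'E'
def RT_(a): return RT@eul(0,-a,0)   # a=25 -> pitch -10
E
python3 - <<'E'
from h import *
g=RT_(25); print(R.from_matrix(g).as_euler('xyz',degrees=True))
p=cal(-13,-50,46)
print(go(p-60*g[:,2],g),go(p,g),go(p+RC@[0,-45,0],g))
E
```

```text
[180.  -10.   47.9]
(array([-1.6,  0.6,  0.9]), array([24.1, -4.7,  8. ])) (array([-1.6,  0.6,  0.9]), array([24.7, -3. , 68. ])) (array([-1.6,  0.6,  0.9]), array([24. , 42. , 66.7]))
```

Emit:
drive_tool(rows="-1.6 0.6 0.9 24 -4.7 8 0.4; -1.6 0.6 0.9 24 -4 30 0.4; -1.6 0.6 0.9 24.7 -3 68 0.4; -1.6 0.6 0.9 24.7 -3 68 0.4; -1.6 0.6 0.9 24.7 -3 68 0.4; -1.6 0.6 0.9 24.7 -3 68 0.8; -1.6 0.6 0.9 24.7 -3 68 1; -1.6 0.6 0.9 24.7 -3 68 1; -1.6 0.6 0.9 24.7 -3 68 1; -1.6 0.6 0.9 24.7 -3 68 1", squeeze=50)

```text
t: 8.2
ee_pos: [559.9, -71.9, 86.1]
tool_rot: [-180.0, -9.9, 47.7]
ft_force: [-3.9, 0.3, 7.8]
width: 10.9
grip_force: 49.1
```

```bash
python3 - <<'E'
from h import *
s=tool()[0];print(incal(),s['joints'],s['tool_rot'],s['width'])
g=RT_(25)
print(go(cal(-13,-95,46),g))
E
```

```text
(array([-14. , -50.5,  47.8]), array([ -0. , -25.1,   0.2])) [  3.7095529   35.25310853   3.45513508 123.82605715 -34.21325385
  18.09980854  -3.52808086] [-179.95224114   -9.93989037   47.67706836] 10.931392809840979
(array([-0. ,  0.1, -0.2]), array([ 1.8, 44.5,  1.2]))
```

Emit:
drive_tool(rows="0 0 0 0 8 0 1; 0 0 0 0 16 0 1; 0 0 0 0 24 0 1; 0 0 0 0 32 0 1; 0 0 0 0 40 0 1; 0 0 0 0 44 0 1; 0 0 0 0 44 0 1; 0 0 0 0 44 0 1")

```text
t: 9.2
ee_pos: [591.0, -100.4, 86.1]
tool_rot: [-179.8, -9.9, 47.7]
ft_force: [-7.6, 2.7, 12.4]
width: 10.7
grip_force: 49.8
```

```bash
python3 - <<'E'
from h import *
s=tool()[0];print(incal(),s['joints'],s['ft_force'],s['width'])
E
```

```text
(array([-14.3, -92.7,  47.9]), array([  0.2, -25.1,   0.2])) [  4.98749401  36.86748998   5.43585889 119.01304848 -32.47470636
  22.15320036  -3.10265672] [-7.61432431  2.70283687 12.43487787] 10.671536784994547
```

```bash
python3 - <<'E'
from h import *
G=eul(0,0,31.7)@eul(0,20,0)@np.diag([1,-1,-1.])
p=np.array([619,-305.7,15]); h=p-100*G[:,2]
s,Rt,q=tool()
# relative to pose after retreat of 80
r=q-80*Rt[:,2]
print(h,np.round(R.from_matrix(Rt.T@G).as_rotvec(degrees=True),1),np.round(Rt.T@(h-q),1))
E
```

```text
[ 648.09945376 -287.72781106  108.96926208] [  1.2 -29.7  16.2] [-94.7 168.1 -40.5]
```

Emit:
drive_tool(rows="0 0 0 0 0 0 0.7; 0 0 0 0 0 0 0.4; 0 0 0 0 0 0 0.3; 0 0 0 0 0 -40 0.3; 0 0 0 0 0 -80 0.2; 0 0 0 0 0 -80 0.2; 1.2 -29.7 16.2 -95 168 -80 0.2; 1.2 -29.7 16.2 -95 168 -80 0.2; 1.2 -29.7 16.2 -95 168 -80 0.2; 1.2 -29.7 16.2 -95 168 -60 0.2; 1.2 -29.7 16.2 -95 168 -40 0.2; 1.2 -29.7 16.2 -95 168 -40 0.2; 1.2 -29.7 16.2 -95 168 -40 0.2")

```text
t: 10.82
ee_pos: [648.9, -289.2, 108.8]
tool_rot: [179.8, 19.9, 31.5]
ft_force: [0.3, -0.4, 0.4]
width: 68.2
grip_force: 0.0
```

```bash
python3 - <<'E'
from h import *
G=eul(0,0,31.7)@eul(0,20,0)@np.diag([1,-1,-1.])
s=tool()[0];print(s['joints'],s['width'],s['tool_rot'])
print(go([619,-305.7,15],G))
# tab position check: before/after images for jaw by code left out
import fit as F
v=wrist('w6')
RR=eul(0,0,31.7)
print(np.round(F.proj(v,F.railP@RR.T+[619,-305.7,0])).tolist())
hsv=cv2.cvtColor(v['image'],cv2.COLOR_RGB2HSV)
m=cv2.inRange(hsv,(6,110,90),(16,255,255)); n,l,st,c=cv2.connectedComponentsWithStats(m)
for i in np.argsort(-st[1:,4])[:4]+1: print(st[i],c[i])
i=1+np.argmax(st[1:,4])
E
```

```text
[ -5.44877654  51.26584262  34.25555233  91.36941913 -12.43529192
  56.34337871 -29.73788321] 68.19366158019554 [179.81275629  19.92269785  31.53793719]
(array([ 0.1, -0.1, -0.2]), array([-0.1, -1.9, 99.8]))
[[216.0, 137.0], [282.0, 136.0], [275.0, 240.0], [225.0, 240.0], [236.0, 265.0], [265.0, 265.0]]
[ 215  124   66  142 7423] [248.6423279  186.92348107]
[426 191  84  33 747] [465.97456493 205.85274431]
[363 207  37  40 452] [376.97123894 223.60840708]
[459  30  53  24 314] [483.33757962  40.29299363]
```

The prediction matches the image blob to about 1 px. I'll grasp the rail.

Emit:
drive_tool(rows="0 0 0 0 -1.9 50 0.2; 0 0 0 0 -1.9 85 0.2; 0 0 0 0 -1.9 100 0.2; 0 0 0 0 -1.9 100 0.2; 0 0 0 0 -1.9 100 0.2; 0 0 0 0 -1.9 100 0.5; 0 0 0 0 -1.9 100 0.8; 0 0 0 0 -1.9 100 0.8; 0 0 0 0 -1.9 100 0.8; 0 0 0 0 -1.9 100 0.8; 0 0 0 0 -1.9 100 0.8", squeeze=45)

```text
t: 12.25
ee_pos: [620.4, -305.6, 15.3]
tool_rot: [179.7, 19.9, 31.6]
ft_force: [0.5, 1.7, 6.7]
width: 46.9
grip_force: 47.2
```

```bash
python3 - <<'E'
from h import *
s,Rt,p=tool();print(s['ee_pos'],s['tool_rot'],s['ft_force'],s['width'],s['grip_force'])
# rail pose in tool frame: lying flat at yaw of tool, origin
yaw=s['tool_rot'][2]
RR=eul(0,0,yaw); o=np.array([619,-305.7,0])
# keep measured along rail x; y centred by grip
d=RR.T@(o-p); d[1]=0; o=p+RR@d; print('d',d)
np.savez('grip.npz',Rr=Rt.T@RR,pr=Rt.T@(o-p))
g=np.load('grip.npz')
def tcp(x,y,z): # rail origin at cal x,y,z aligned
    Rg=RC@g['Rr'].T; return cal(x,y,z)-Rg@g['pr'],Rg
for a in((105,-26,70),(100,-26,6),(97,-26,1.5)):
    q,Rg=tcp(*a); print(a,np.round(q,1),R.from_matrix(Rg).as_euler('xyz',degrees=True).round(1),go(q,Rg))
E
```

```text
[ 620.44524351 -305.6297305    15.31822165] [179.73789997  19.89277246  31.55858941] [0.48082634 1.65186549 6.71627202] 46.8858130015232 47.210041880607605
d [ -1.26827679   0.         -15.31822165]
(105, -26, 70) [593.3   1.6 185.8] [179.7 -15.1  47.9] (array([ -0.7,  34.8, -16.4]), array([  71.5, -275.1, -208.5]))
(100, -26, 6) [615.2  25.8 130.5] [179.7 -15.1  47.9] (array([ -0.7,  34.8, -16.4]), array([ 119.7, -284.4, -167.2]))
(97, -26, 1.5) [615.3  25.9 125.1] [179.7 -15.1  47.9] (array([ -0.7,  34.8, -16.4]), array([ 121.7, -284.5, -162.1]))
```

Emit:
drive_tool(rows="0 0 0 -10 0 -28 0.8; 0 0 0 -31 0 -84 0.8; 0 0 0 -58 0 -160 0.8; 0 0 0 -58 0 -180 0.8; -0.7 34.8 -16.4 20 -150 -208 0.8; -0.7 34.8 -16.4 50 -275 -208 0.8; -0.7 34.8 -16.4 71.5 -275 -208 0.8; -0.7 34.8 -16.4 71.5 -275 -208 0.8; -0.7 34.8 -16.4 71.5 -275 -208 0.8; -0.7 34.8 -16.4 71.5 -275 -208 0.8; -0.7 34.8 -16.4 71.5 -275 -208 0.8; -0.7 34.8 -16.4 71.5 -275 -208 0.8")

```text
t: 13.75
ee_pos: [593.0, -0.1, 184.4]
tool_rot: [179.8, -15.0, 47.7]
ft_force: [-1.1, -0.5, -0.7]
width: 47.2
grip_force: 47.0
```

```bash
cat >> h.py <<'E'
def tcp(x,y,z):
    g=np.load('grip.npz'); Rg=RC@g['Rr'].T; return cal(x,y,z)-Rg@g['pr'],Rg
E
python3 - <<'E'
from h import *
s=tool()[0];print(s['joints'],s['width'],s['tool_rot'],s['grip_force'])
for a in((100,-26,8),(96,-26,2),): print(go(*tcp(*a)))
v=wrist('w7'); cv2.imwrite('pics/w7b.png',cv2.resize(v['image'],(800,600))[:,:,::-1])
import fit as F
g=np.load('grip.npz'); s,Rt,p=tool()
P=(F.railP@g['Rr'].T+g['pr'])@Rt.T+p
print(np.round((F.proj(v,P)+.2)/.64).tolist())
print(np.round((F.proj(v,np.array([cal(32,15,28),cal(4,0,21),cal(4,-62,21),cal(0,-62,14)]))+.2)/.64).tolist())
E
```

```text
[ -6.59696144  27.17062751   9.81755993 119.96585535 -35.59622533
  27.63001248  -9.54439881] 47.212295779313955 [179.77554369 -14.99254802  47.73373083] 47.007320523262024
(array([ 0. ,  0.1, -0.2]), array([18.3, -1.3, 58.9]))
(array([ 0. ,  0.1, -0.2]), array([16.6, -1.3, 65.9]))
[[299.0, 269.0], [489.0, 268.0], [453.0, 495.0], [334.0, 495.0], [361.0, 538.0], [427.0, 538.0]]
[[316.0, 393.0], [348.0, 415.0], [453.0, 414.0], [451.0, 409.0]]
```

View pics/w7b.png

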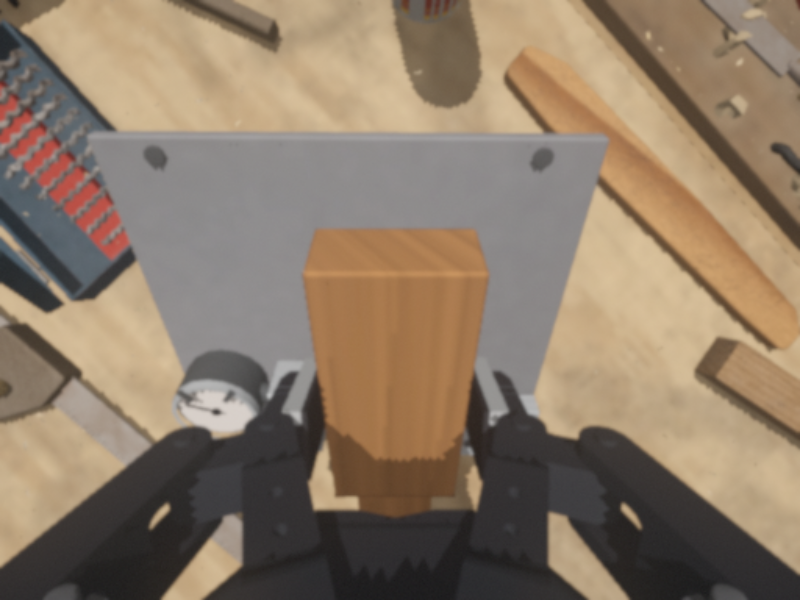

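The rail is held squarely: its top is at (305,275)–(487,275), its shoulder at v=495 and the plate is beneath. I'll lower to near contact.

Emit:
drive_tool(rows="0 0.1 -0.2 18 -1.3 30 0.8; 0 0.1 -0.2 18 -1.3 59 0.8; 0 0.1 -0.2 18 -1.3 59 0.8; 0 0.1 -0.2 18 -1.3 59 0.8")

```text
t: 14.3
ee_pos: [613.9, 25.1, 132.4]
tool_rot: [179.8, -15.1, 47.9]
ft_force: [0.5, 0.4, -1.3]
width: 47.0
grip_force: 46.9
```

```bash
python3 - <<'E'
from h import *
s=tool()[0];print(s['joints'],s['ft_force'])
for a in((100,-26,8),(97,-26,2),(97,-26,0)): print(go(*tcp(*a)))
E
```

```text
[ -5.97467304  32.5401953    5.52092487 119.63307559 -39.47715106
  21.79747455  -7.56657233] [ 0.45717766  0.397458   -1.27397295]
(array([-0.,  0.,  0.]), array([0.2, 0.5, 0.3]))
(array([-0.,  0.,  0.]), array([-0.6,  0.4,  7. ]))
(array([-0.,  0.,  0.]), array([0.1, 0.4, 8.8]))
```

Emit:
drive_tool(rows="0 0 0 0 0.4 3 0.8; 0 0 0 0 0.4 5 0.8; 0 0 0 0 0.4 7 0.8; 0 0 0 0 0.4 7 0.8")

```text
t: 14.8
ee_pos: [615.2, 27.4, 125.1]
tool_rot: [179.8, -15.1, 48.0]
ft_force: [0.1, -0.1, -1.8]
width: 46.6
grip_force: 47.0
```

Emit:
drive_tool(rows="0 0 0 0 0 1 0.8; 0 0 0 0 0 2 0.8; 0 0 0 0 0 2 0.8")

```text
t: 15.18
ee_pos: [615.4, 27.5, 124.6]
tool_rot: [179.8, -15.2, 48.0]
ft_force: [-8.3, -1.1, 16.5]
width: 47.2
grip_force: 49.2
```

Contact with the plate. I'll ease off and release.

Emit:
drive_tool(rows="0 0 0 0 0 -1 0.8; 0 0 0 0 0 -1 0.5; 0 0 0 0 0 -1 0.3; 0 0 0 0 0 -1 0.15; 0 0 0 0 0 -1 0.15; 0 0 0 0 0 -1 0.15; 0 0 0 0 0 -1 0.15; 0 0 0 0 0 -30 0.15; 0 0 0 0 0 -90 0.15; 0 0 0 0 0 -90 0.15; 0 0 0 0 0 -90 0.15")

```text
t: 16.55
ee_pos: [599.6, 11.0, 210.1]
tool_rot: [179.8, -15.1, 48.1]
ft_force: [-0.6, -0.1, -0.1]
width: 72.6
grip_force: 0.0
```

```bash
python3 - <<'E'
from h import *
import fit as F
v=wrist('w8'); print(incal())
s,Rt,p=tool()
# rail expected at cal origin (93,-26,0)
P=np.array([cal(*(q+[93,-26,0])) for q in F.railP])
print(np.round(F.proj(v,P)).tolist())
hsv=cv2.cvtColor(v['image'],cv2.COLOR_RGB2HSV)
m=cv2.inRange(hsv,(6,110,60),(16,255,255)); n,l,st,c=cv2.connectedComponentsWithStats(m)
i=1+np.argmax(st[1:,4]); print(st[i],c[i])
for r in range(st[i][1],st[i][1]+st[i][3],12):
    u=np.where(l[r]==i)[0]; print(r,u.min(),u.max(),end=' | ')
# side view projection too
vs=viewer.snapshot('scene'); np.savez('pics/scene1.npz',**vs)
hs=cv2.cvtColor(vs['image'],cv2.COLOR_RGB2HSV)
m=cv2.inRange(hs,(6,110,60),(16,255,255)); m[:, :205]=0;m[:,310:]=0;m[:90]=0;m[195:]=0
n,l,st,c=cv2.connectedComponentsWithStats(m);i=1+np.argmax(st[1:,4]);print('\nscene',st[i],c[i],np.round(F.proj(vs,P)).tolist())
cv2.imwrite('pics/sc1.png',vs['image'][:,:,::-1])
E
```

```text
(array([128.8, -24.1,  98.3]), array([ -0.1, -19.9,  -0.2]))
[[220.0, 146.0], [288.0, 146.0], [279.0, 250.0], [228.0, 250.0], [238.0, 274.0], [268.0, 274.0]]
[ 221  135   66  141 7453] [252.97839796 196.73607943]
135 224 282 | 147 221 285 | 159 222 285 | 171 223 284 | 183 223 283 | 195 224 282 | 207 225 281 | 219 226 280 | 231 227 278 | 243 228 277 | 255 238 267 | 267 239 266 | 
scene [250 115  21  55 917] [259.43402399 140.31188659] [[252.0, 114.0], [270.0, 115.0], [267.0, 155.0], [249.0, 154.0], [251.0, 169.0], [263.0, 169.0]]
```

The rail rests where expected. Now back to the tab.

```bash
python3 - <<'E'
from h import *
g=RT_(25); p=cal(-13.5,-92.7,47)
print(go(p-80*g[:,2],g),go(p,g))
E
```

```text
(array([ 0.1, -5.1,  0.1]), array([-109.2,   68.3,   16.8])) (array([ 0.1, -5.1,  0.1]), array([-116.3,   68.2,   96.5]))
```

Emit:
drive_tool(rows="0.1 -5.1 0.1 -60 40 0 0.4; 0.1 -5.1 0.1 -109 68 10 0.4; 0.1 -5.1 0.1 -109 68 16 0.4; 0.1 -5.1 0.1 -109 68 17 0.4; 0.1 -5.1 0.1 -113 68 56 0.4; 0.1 -5.1 0.1 -116 68 96 0.4; 0.1 -5.1 0.1 -116 68 96 0.4; 0.1 -5.1 0.1 -116 68 96 0.4; 0.1 -5.1 0.1 -116 68 96 0.7; 0.1 -5.1 0.1 -116 68 96 1; 0.1 -5.1 0.1 -116 68 96 1; 0.1 -5.1 0.1 -116 68 96 1; 0.1 -5.1 0.1 -116 68 96 1; 0.1 -5.1 0.1 -116 68 96 1", squeeze=50)

```text
t: 18.4
ee_pos: [592.4, -99.7, 88.7]
tool_rot: [179.9, -10.1, 47.9]
ft_force: [-2.3, 1.5, 8.0]
width: 10.9
grip_force: 49.0
```

```bash
python3 - <<'E'
from h import *
s=tool()[0];print(incal(),s['ft_force'],s['width'],s['grip_force'])
E
```

```text
(array([-11.5, -93.3,  49.2]), array([ -0.1, -24.9,  -0. ])) [-2.33280863  1.53906557  8.00523952] 10.85707670106111 48.952065110206604
```

Emit:
drive_tool(rows="0 0 0 0 -4 0 1; 0 0 0 0 -8 0 1; 0 0 0 0 -12 0 1; 0 0 0 0 -16 0 1; 0 0 0 0 -20 0 1; 0 0 0 0 -23 0 1; 0 0 0 0 -26 0 1; 0 0 0 0 -28 0 1; 0 0 0 0 -30 0 1; 0 0 0 0 -31 0 1; 0 0 0 0 -31 0 1; 0 0 0 0 -31 0 1")

```text
t: 19.9
ee_pos: [573.0, -81.8, 88.8]
tool_rot: [179.4, -10.1, 47.8]
ft_force: [7.7, -6.1, -0.5]
width: 10.8
grip_force: 49.0
```

```bash
cat > dial.py <<'E'
from h import *
import fit as F, sys
def rect(v,N=240,half=26,c=(16,72,25)):
    """rectified dial face: up = up the slope, left = +y"""
    x,y,z=c
    W=np.array([cal(x+half,y+half,z),cal(x+half,y-half,z),cal(x-half,y-half,z),cal(x-half,y+half,z)])
    H=cv2.getPerspectiveTransform(F.proj(v,W).astype(np.float32),np.float32([[0,0],[N,0],[N,N],[0,N]]))
    return cv2.warpPerspective(v['image'],H,(N,N),flags=cv2.INTER_CUBIC)
def centre(im):
    # white face centroid via largest bright blob's enclosing circle
    g=cv2.cvtColor(im,cv2.COLOR_RGB2HSV); m=((g[...,2]>150)&(g[...,1]<60)).astype(np.uint8)
    m=cv2.morphologyEx(m,cv2.MORPH_OPEN,np.ones((5,5)))
    n,l,st,c=cv2.connectedComponentsWithStats(m); i=1+np.argmax(st[1:,4])
    return cv2.minEnclosingCircle(np.argwhere(l==i)[:,::-1].astype(np.float32))
def profile(im,c,r0,r1):
    a=np.arange(-120,121,3); g=cv2.cvtColor(im,cv2.COLOR_RGB2GRAY).astype(np.float32)
    rr=np.linspace(r0,r1,12)[:,None]; t=np.radians(a)[None]
    s=cv2.remap(g,(c[0]+rr*np.sin(t)).astype(np.float32),(c[1]-rr*np.cos(t)).astype(np.float32),1)
    return a,s.mean(0)
def report(v):
    im=rect(v);c,r=centre(im);print('centre',np.round(c),'r',round(r))
    a,s=profile(im,c,.3*r,.7*r); k=np.argsort(s)[:4]; print('needle cand',[(int(a[i]),int(s[i])) for i in k],'median',int(np.median(s)))
    return im
E
python3 - <<'E'
from dial import *
s=tool()[0];print(incal(),s['ft_force'],s['width'],s['grip_force'])
for n in('w3','w5'): report(dict(np.load(f'pics/{n}.npz')))
v=wrist('w9'); print(F.proj(v,np.array([cal(16,72,25),cal(16,98,25)])))
ims=[report(v)]
for n in('scene','side'): 
    q=viewer.snapshot(n); ims.append(report(q))
cv2.imwrite('pics/d9.png',np.hstack(ims)[:,:,::-1])
E
```

```text
(array([-11.3, -66.9,  49.2]), array([ -0.6, -24.9,  -0. ])) [ 7.68562748 -6.13698343 -0.52051886] 10.774752958466411 48.957470655441284
centre [103. 134.] r 117
needle cand [(-57, 138), (-60, 147), (-54, 149), (-30, 155)] median 200
centre [117. 128.] r 106
needle cand [(-75, 131), (-72, 137), (-78, 141), (24, 141)] median 193
[[-12.35669529 178.89129656]
 [-62.33022938 179.1440935 ]]
centre [130. 158.] r 95
needle cand [(-120, 0), (-117, 0), (-114, 0), (-111, 0)] median 0
centre [108. 119.] r 106
needle cand [(-45, 154), (-48, 154), (-57, 155), (-54, 155)] median 212
centre [117. 121.] r 107
needle cand [(-63, 134), (-60, 138), (-66, 139), (-42, 144)] median 211
```

Emit:
drive_tool(rows="0 0 0 0 -2 0 1; 0 0 0 0 -4 0 1; 0 0 0 0 -6 0 1; 0 0 0 0 -6 0 1; 0 0 0 0 -6 0 1")

```text
t: 20.68
ee_pos: [568.5, -77.7, 88.8]
tool_rot: [179.4, -10.1, 47.8]
ft_force: [7.2, -5.5, -0.0]
width: 11.0
grip_force: 49.0
```

```bash
python3 - <<'E'
from dial import *
s=tool()[0];print(incal(),s['ft_force'],RC.T@s['ft_force'])
for n in('scene','side'): report(viewer.snapshot(n))
E
```

```text
(array([-11.3, -60.8,  49.1]), array([ -0.6, -24.9,  -0. ])) [ 7.19893375 -5.53319821 -0.00855173] [ 0.58558676 -9.05103829 -0.42047199]
centre [108. 119.] r 106
needle cand [(-45, 154), (-48, 154), (-54, 155), (-57, 155)] median 212
centre [118. 122.] r 107
needle cand [(-63, 136), (-60, 139), (-66, 141), (-45, 145)] median 211
```

Emit:
drive_tool(rows="0 0 0 0 -1 0 1; 0 0 0 0 -2 0 1; 0 0 0 0 -3 0 1; 0 0 0 0 -3 0 1; 0 0 0 0 -3 0 1")

```text
t: 21.4
ee_pos: [566.7, -76.0, 88.8]
tool_rot: [179.4, -10.1, 47.8]
ft_force: [9.0, -6.3, -1.2]
width: 10.6
grip_force: 48.9
```

```bash
python3 - <<'E'
from dial import *
s=tool()[0];print(incal(),RC.T@s['ft_force'])
for n in('scene','side'): report(viewer.snapshot(n))
E
```

```text
(array([-11.2, -58.2,  49.1]), array([ -0.6, -24.9,  -0. ])) [  0.47748297 -10.90441999  -1.75877921]
centre [108. 119.] r 106
needle cand [(-51, 130), (-48, 131), (-54, 131), (-45, 135)] median 213
centre [112. 113.] r 108
needle cand [(-63, 122), (-60, 125), (-45, 127), (-66, 127)] median 204
```

Emit:
drive_tool(rows="0 0 0 0 -1 0 1; 0 0 0 0 -2 0 1; 0 0 0 0 -2 0 1; 0 0 0 0 -2 0 1")

```text
t: 22.0
ee_pos: [565.4, -74.9, 88.8]
tool_rot: [179.3, -10.1, 47.8]
ft_force: [9.4, -7.1, -1.2]
width: 11.0
grip_force: 48.8
```

```bash
python3 - <<'E'
from dial import *
s=tool()[0];print(incal(),RC.T@s['ft_force'])
for n in('scene','side'): report(viewer.snapshot(n))
E
```

```text
(array([-11.2, -56.6,  49.1]), array([ -0.7, -24.9,  -0. ])) [  0.15105676 -11.76126435  -1.6309221 ]
centre [108. 118.] r 106
needle cand [(-42, 143), (-39, 144), (-36, 149), (-45, 149)] median 214
centre [117. 121.] r 107
needle cand [(-42, 90), (-39, 99), (-45, 105), (-36, 123)] median 212
```

The needle stands at about −40°, which is 1.7 mm. It needs about 2.3 mm more.

Emit:
drive_tool(rows="0 0 0 0 -1 0 1; 0 0 0 0 -2 0 1; 0 0 0 0 -2.5 0 1; 0 0 0 0 -2.5 0 1; 0 0 0 0 -2.5 0 1")

```text
t: 22.72
ee_pos: [564.2, -73.7, 88.8]
tool_rot: [179.3, -10.1, 47.8]
ft_force: [11.3, -8.8, -3.6]
width: 10.9
grip_force: 48.7
```

```bash
python3 - <<'E'
from dial import *
s=tool()[0];print(incal(),RC.T@s['ft_force'])
for n in('scene','side'): report(viewer.snapshot(n))
E
```

```text
(array([-11.2, -54.9,  49.1]), array([ -0.8, -24.9,  -0. ])) [ -1.23264494 -14.26190721  -3.52079309]
centre [108. 119.] r 106
needle cand [(-12, 148), (-15, 150), (-18, 154), (-9, 155)] median 213
centre [117. 121.] r 107
needle cand [(-21, 97), (-24, 100), (-18, 115), (-27, 123)] median 211
```

Emit:
drive_tool(rows="0 0 0 0 -1 0 1; 0 0 0 0 -1.2 0 1; 0 0 0 0 -1.2 0 1; 0 0 0 0 -1.2 0 1; 0 0 0 0 0 0 1; 0 0 0 0 1.2 0 1; 0 0 0 0 2.2 0 1; 0 0 0 0 2.2 0 1")

```text
t: 23.82
ee_pos: [563.6, -73.2, 88.8]
tool_rot: [179.6, -10.1, 47.8]
ft_force: [5.3, -3.8, 4.0]
width: 11.1
grip_force: 49.8
```

```bash
python3 - <<'E'
from dial import *
s=tool()[0];print(incal(),RC.T@s['ft_force'])
for n in('scene','side'): report(viewer.snapshot(n))
E
```

```text
(array([-11.2, -54.1,  49.1]), array([ -0.4, -24.9,  -0. ])) [ 2.91719078 -6.49305683  2.81666788]
centre [108. 119.] r 106
needle cand [(0, 153), (-3, 155), (3, 157), (-6, 161)] median 210
centre [112. 114.] r 108
needle cand [(-6, 114), (-3, 117), (-9, 124), (-42, 130)] median 207
```

Needle at about −3°. I'll unload, open and retreat.

Emit:
drive_tool(rows="0 0 0 0 1.5 0 1; 0 0 0 0 2.5 0 1; 0 0 0 0 2.5 0 1; 0 0 0 0 2.5 0 0.8; 0 0 0 0 2.5 0 0.6; 0 0 0 0 2.5 0 0.4; 0 0 0 0 2.5 0 0.4; 0 0 0 0 2.5 0 0.4; 0 0 0 0 2.5 -30 0.4; 0 0 0 0 2.5 -80 0.4; 0 0 0 0 2.5 -110 0.4; 0 0 0 0 2.5 -110 0.4; 0 0 0 0 2.5 -110 0.4")

```text
t: 25.55
ee_pos: [549.6, -86.8, 195.2]
tool_rot: [179.9, -10.0, 47.9]
ft_force: [0.3, 0.6, -0.2]
width: 51.4
grip_force: 0.0
```

```bash
python3 - <<'E'
from dial import *
print(incal(), tool()[0]['t'])
v=wrist('w10'); im=report(v); print(F.proj(v,np.array([cal(16,72,25)])))
for n in('scene','side'): q=viewer.snapshot(n); report(q)
d=cv2.resize(im,(300,300)); s=cv2.resize(q['image'],(400,300))
cv2.imwrite('pics/fin.png',np.hstack([cv2.resize(v['image'],(400,300)),d])[:,:,::-1])
E
```

```text
(array([ 33.9, -52.9, 147.4]), array([ -0.1, -25. ,  -0. ])) 25.55
centre [ 97. 127.] r 119
needle cand [(-36, 125), (-33, 125), (-39, 130), (-30, 131)] median 186
[[112.05503142 144.54523464]]
centre [109. 118.] r 106
needle cand [(0, 150), (-3, 151), (3, 155), (-6, 156)] median 206
centre [117. 121.] r 107
needle cand [(-9, 92), (-6, 102), (-12, 106), (-3, 127)] median 210
```

View pics/fin.png

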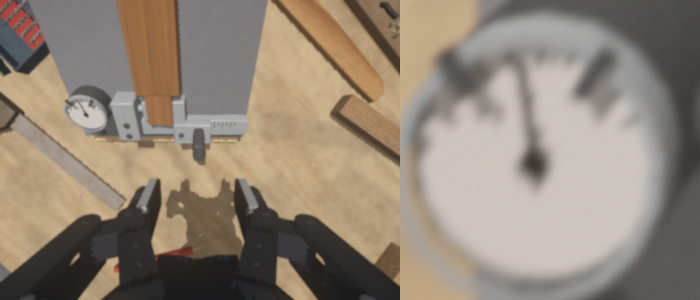

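The final picture shows the needle at (524,100), centred between the markers at (458,75) and (598,75). The tenon is held between jaw and anvil at (155,110), its end on the beam. The hand is clear, so I'll hand in.

```bash
python3 -c "
from plant import close_job
print(close_job())"
```

```text
the job is handed in; nothing more can be done
None
```

The job is handed in: the rail lies on the plate with its tenon clamped between jaw and anvil, the needle stands near mid-way between the limit markers (about 3.5 to 4 mm), and the hand is clear at 25.6 s of the 67 s allowed; no verdict came back.

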